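# True up a fixture block with a square

## Robot

A 7-joint arm with a two-finger parallel gripper is mounted at the origin on a cart in front of the work surface, level with it; the furniture and walls round the work are solid. World frame = base frame: x ahead of the robot, y to its left, z up, the work surface at z = 0. Lengths are in mm, angles in rad, forces in N, time in s.
With the tool pointing down it reaches from about 400 to 875 mm from the base axis. Payload 4.4 kg.
Tool frame: the origin (TCP) lies midway between the tips of the shut fingers; the grasp point (between the pads) lies grasp_offset behind it (grasp_offset is the distance from the TCP to the grasp point, in mm); z points along the fingers, y is the line along which they close (so a half turn about z gives the same grasp; the last joint's range is limited). The gripper opens to 85 mm and grips with 20 to 120 N. Pads are 22 mm wide; open, the fingers measure 114 mm over their backs; the gripper's body (76 mm by 85 mm) begins 54 mm behind the grasp point. The pads swing forward as they close: fully open they stand 13 mm farther back than shut.
Start: joints at [-1.288, 0.628, 0.038, 1.517, -0.027, 0.996, -0.02], TCP at [222.128, 610.882, 231.313] pointing down, gripper open.
Joint ranges: [-3.06, 3.06], [-0.37, 2.12], [-1.25, 1.32], [0.18, 2.47], [-1.1, 4.24], [0.23, 1.98], [-2.94, 2.94]. Speed limits (rad/s): [2.57, 2.57, 3.14, 3.14, 3.14, 3.14, 3.14].

## Interface

Orientations are given as [roll, pitch, yaw] about the fixed x, y, z axes, in that order (R = Rz(yaw) Ry(pitch) Rx(roll)).
In Python, from cell import * gives the robot as it stands. The module is installed in compiled form; this text tells all that it offers.
- The arm moves only by the shell command python3 -m jog 'ROWS'. ROWS is a JSON object of lists of equal length, an entry for each row: "angular": the turn, a rotation vector about the tool's x, y, z in degrees, a list of three; "travel": the shift along the tool's x, y, z in cm, a list of three; "fingers": the closure, from 0 (fully open) to 1 (shut). In form: {"angular": [[rx, ry, rz], ...], "travel": [[tx, ty, tz], ...], "fingers": [fingers, ...]}. A call has 1 to 5 rows; each row is the pose to reach, as a shift and turn from the pose commanded when the call began, along the tool's axes at that moment; what a row does not reach only later rows make up. A row lasts 1/8 s, in which the tool goes at most 62.5 mm and 10.7 degrees, less where a joint would pass 70% of its speed; a pose out of reach is approached as far as the arm can. A call with a gripper value outside its range is refused whole. The fingers move at their own pace and stop on an object; the grip force is fixed at half the most. Time passes only in rows, so rows that repeat a pose let the fingers close. It gives the time, the measured TCP pose, the force and the opening at its end, in the units of the state.
- read_state(): the state, without advancing time (a new reading comes with each control period).
- get_image(name): name is "scene" or "top"; returns the picture (420x560x3 uint8, red, green, blue); there is no depth.
- camera_model(name): a dict with "mtx" (3x3 intrinsics, pixels), "T" (4x4, takes a point from camera to world coordinates). Camera axes: x right, y down, z forward; pixel columns grow to the right and rows downward; lengths in mm; the calibration is good to about 2 mm. A picture is of the moment at which its call begins. camera_model takes no time and is no camera call.
- finish_job(): hands the job in, once; it reports no verdict.
The state is a dict: "clock": time; "qpos": joint angles; "qd": joint speeds; "tau": joint torques, N m; "eef_pos": TCP position; "tool_rot": TCP orientation; "force": force on the tool from outside, world axes, zero at the start; "torque": the same for the moment, N m; "width": finger opening in mm.
Only numpy, scipy, OpenCV 4.12 (cv2) and the standard library are available. Lean on these libraries where they do the work, as an engineer would, in place of code of your own. Each camera call takes 0.05 s, during which the arm holds its last target. There are 200 camera calls.

## Task

Pick up the steel square by its finger grip, set it on the bench in front of the clamped aluminium board with its blade over the board, and press its stock gently but flush against the board's front edge. Keeping the stock on that edge, slide the square left so that its blade pushes the askew aluminium block square to the edge, and leave it let go with stock flush on the edge and blade flush along the block. Move the block only with the square, by no more than about 5 cm, and leave the loose tin and tape roll alone.

Things in the scene. Friction and masses are not known exactly. Their poses are not given: they have to be found in the camera images.
- square: Steel square, loose, 0.2-0.4 kg, an L from above. Origin: centre of the underside of its stock, a dark bar 22 (x) by 110 (y) by 20 mm high. Its +x face goes against the board. The blade leaves that face along +x at the +y end. On the stock's middle stands a black finger grip, 12 thick (x), 46 long (y), 20 to 50 mm above the underside: pinch it across x from above. Starts right of the board.
- stock_left (a point): Point on the square's +x stock face at its +y end, 6 mm above the underside (square frame 11, 55, 6 mm). Pressed flush it lies on the board's front edge.
- stock_right (a point): The same at the -y end of the stock (square frame 11, -55, 6 mm).
- blade_near (a point): Point on the outer edge of the square's blade, square frame (36, 55, 15 mm). The blade is a flat bright bar, y = 27 to 55 mm, 4 mm thick, its tip at x = 161 mm; its underside is 13 mm above the stock's underside, so with the square on the bench it passes 1 mm over the board.
- blade_far (a point): Point on the outer edge of the blade 100 mm farther out, square frame (136, 55, 15 mm).
- clamp_bar: Fixed dark steel bar at the back, 264 mm long (y); origin under its middle, +y to the robot's left. Under it is clamped the board: flat aluminium, 230 mm wide (y -115 to 115), top 12 mm above the bench; it does not move. Its front edge faces the robot (-x), parallel to the bar, somewhere between x = -172 and -202 mm, not reported, different each time: feel for it (the rules call its middle board_edge).
- block: Aluminium block, loose on the board, 0.25-0.45 kg: 50 (x) by 80 (y) by 25 mm high, two dowels to 37 mm. Origin: centre of its underside. +x looks roughly to the bar's +y; the side to push is x = -25 mm. Starts turned 6 to 16 degrees (+ about z), that side's near end farthest right; square, its y lies along the bar's -x. Pushed 15 to 30 mm left by the blade (1 to 4 N) it comes straight.
- flux_tin: Low round tin, 53 mm across, 22 mm high, loose on the bench left of the board; leave alone. Origin: centre of its underside.
- tape_roll: Roll of masking tape, 92 mm across, 24 mm high, loose left of the board; leave alone. Origin: centre of its underside.

How it is judged:
By the outcome, as a careful person would: the job done as asked, in the order asked, and still so for the second after the job is handed in, with the robot touching nothing.
It also fails if it takes over 54 s, if anything falls off the work surface, if the arm or the gripper's body presses on something with over 40 N, if the wrist force passes 120 N, or if a joint passes its speed limit or range.

## Working session

There is one attempt and no reset: what is moved stays moved. The work goes in short steps, Python scripts to look and compute and a shell command to move; the robot and the scene stay as the last step left them, time stands still between calls to the robot, and variables do not carry over. Pictures are saved under pics/ and viewed, on a budget of 10 in all, crops included, one or two more only if the job needs it, and the job is handed in when it is done.

```bash
mkdir -p pics
python3 - <<'E'
from cell import *
import cv2
print(read_state())
for n in("scene","top"):
    m=camera_model(n);print(n,m["mtx"],m["T"])
    cv2.imwrite(f"pics/{n}0.png",get_image(n)[:,:,::-1])
E
```

```text
{'clock': 0.0, 'qpos': array([-1.28782191,  0.62932676,  0.03847247,  1.51839045, -0.02700747,
        0.99631678, -0.02002464]), 'qd': array([ 7.47631739e-04,  1.46252016e-03,  8.33573547e-04, -3.34986369e-04,
        1.86412994e-03,  1.38339862e-03,  5.17680558e-05]), 'tau': array([ 5.20407102e-04, -5.63409877e+01,  1.22696992e+00, -1.93440038e+01,
        1.11824524e-02,  1.06472505e-02, -1.44428606e-05]), 'eef_pos': array([221.90383481, 610.26598865, 230.39503312]), 'tool_rot': array([-3.13967052e+00,  3.67349561e-05,  2.79276437e+00]), 'force': array([ 0.35304244, -0.00556699,  0.54419662]), 'torque': array([-0.02277451,  0.00289192,  0.02178851]), 'width': 85.54817452129137}
scene [[438.30677477   0.         275.64786158]
 [  0.         438.30677477 215.85054773]
 [  0.           0.           1.        ]] [[ 7.36870335e-01 -5.07627293e-01  4.46471322e-01 -1.74071217e+01]
 [-6.75833921e-01 -5.69215569e-01  4.68233005e-01 -5.68183352e+02]
 [ 1.64505748e-02 -6.46767475e-01 -7.62509811e-01  1.06318963e+03]
 [ 0.00000000e+00  0.00000000e+00  0.00000000e+00  1.00000000e+00]]
top [[429.83111324   0.         281.12845247]
 [  0.         429.83111324 207.04395725]
 [  0.           0.           1.        ]] [[ 2.92933739e-02 -9.76752698e-01  2.12358341e-01  3.29284148e+02]
 [-9.99570117e-01 -2.88830985e-02  5.03458830e-03  4.44937283e+01]
 [ 1.21601919e-03 -2.12414532e-01 -9.77178892e-01  1.08722367e+03]
 [ 0.00000000e+00  0.00000000e+00  0.00000000e+00  1.00000000e+00]]
```

View pics/top0.png

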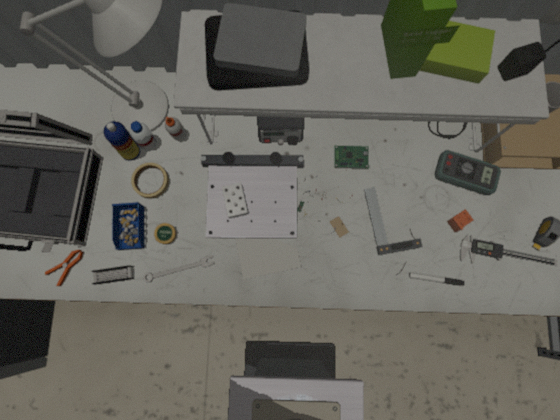

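View pics/scene0.png

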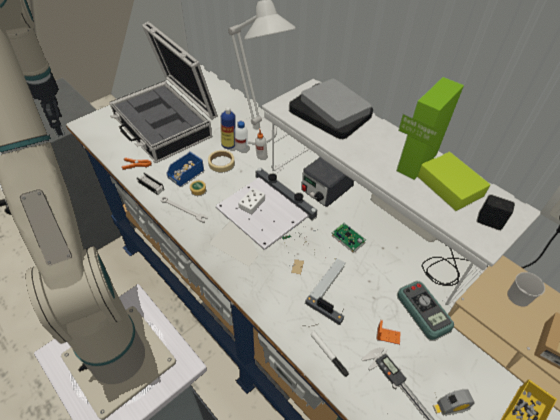

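The top view shows the board spanning about (207,168)–(298,238), with its edge facing the robot. The askew block is near (235,201), the clamp bar near (252,160), and the square's stock runs (378,249)–(421,242) with its blade up to (370,188). The tin is at (165,233) and the tape at (150,181).

```bash
cat > h.py <<'E'
from cell import *
import numpy as np, cv2
def ray(n,u,v,z):
    m=camera_model(n);T=m["T"]
    d=T[:3,:3]@np.linalg.inv(m["mtx"])@[u,v,1.];o=T[:3,3]
    return (o+d*(z-o[2])/d[2])
def proj(n,p):
    m=camera_model(n);T=m["T"]
    c=T[:3,:3].T@(np.array(p,float)-T[:3,3]);q=m["mtx"]@c
    return q[:2]/q[2]
E
python3 - <<'E'
from h import *
I=cv2.imread("pics/top0.png")
a=cv2.resize(I[145:245,200:310],None,fx=5,fy=5,interpolation=cv2.INTER_CUBIC)[:500,:]
b=cv2.resize(I[180:260,360:425],None,fx=4,fy=5,interpolation=cv2.INTER_CUBIC)
c=np.zeros((500,810,3),np.uint8);c[:,:550]=a;c[:400,550:810]=b
cv2.imwrite("pics/crop1.png",c[:, :800])
for n,u,v,z in [("bl",207,238,12),("br",298,238,12),("bar",252,160,30),("stockL",378,250,20),("stockR",421,243,20),("tip",368,188,17)]:print(n,ray("top",u,v,z).round(1))
E
```

```text
bl [477.6 234.4  12. ]
br [484.4   5.2  12. ]
bar [680.9 128.6  30. ]
stockL [ 459.  -194.1   20. ]
stockR [ 479.7 -301.7   20. ]
tip [ 618.6 -172.    17. ]
```

View pics/crop1.png

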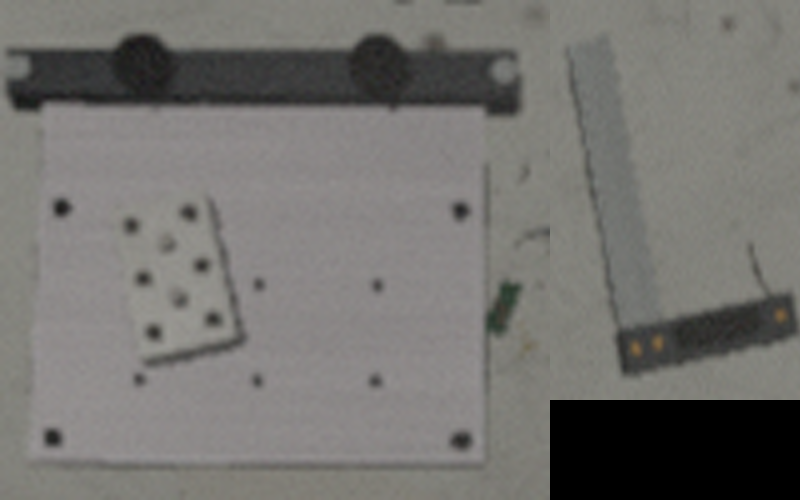

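The crop shows the block with its near-right corner at crop (243,340), the board edge running (28,462)–(483,466), and the square. The blade's outer edge runs (568,45)–(618,335), and the grip is centred at about (719,328).

Run:
```python
from h import *
A=lambda u,v:(200+(u+.5)/5-.5,145+(v+.5)/5-.5)
B=lambda u,v:(360+(u-550+.5)/4-.5,180+(v+.5)/5-.5)
P=lambda q,z:ray("top",*q,z)[:2]
def ln(n,q1,q2,z):
    a,b=P(q1,z),P(q2,z);d=b-a;print(n,a.round(1),b.round(1),"ang",np.degrees(np.arctan2(d[1],d[0])).round(2),"len",np.hypot(*d).round(1))
ln("board edge",A(483,466),A(28,462),12)
ln("board right",A(485,464),A(488,108),12)
ln("bar top edge",A(520,52),A(8,50),25)
ln("block right top",A(240,335),A(208,195),25)
ln("blade outer",B(618,335),B(568,47),17)
ln("blade inner",B(661,320),B(606,35),17)
ln("stock top near",B(797,333),B(625,375),5)
ln("stock top far",B(791,294),B(617,332),20)
print("grip",P(B(719,327),50),P(B(719,327),40))
# subpixel board edge in top image
I=cv2.cvtColor(cv2.imread("pics/top0.png"),6).astype(float)
pts=[]
for u in range(212,292,2):
    col=I[228:248,u];g=np.diff(cv2.GaussianBlur(col.reshape(-1,1),(1,3),0).ravel());k=g.argmin();pts.append((u,228+k+.5))
pts=np.array(pts);W=np.array([P(p,10) for p in pts]);c=np.polyfit(W[:,1],W[:,0],1)
r=W[:,0]-np.polyval(c,W[:,1]);m=abs(r)<3;c=np.polyfit(W[m,1],W[m,0],1);print("edge x=a*y+b",c,m.sum(),np.abs(r[m]).mean(),"ang deg of edge dir from +y",-np.degrees(np.arctan(c[0])))
# bar
M=((I<75)&(np.indices(I.shape)[0]<168)&(np.indices(I.shape)[0]>153)&(np.indices(I.shape)[1]>200)&(np.indices(I.shape)[1]<305)).astype(np.uint8)
pb=[]
for u in range(206,300,2):
    g=np.diff(I[154:172,u]);k=g.argmax();pb.append((u,154+k+.5))
W=np.array([P(p,12) for p in pb]);c=np.polyfit(W[:,1],W[:,0],1);r=W[:,0]-np.polyval(c,W[:,1]);m=abs(r)<3;c=np.polyfit(W[m,1],W[m,0],1);print("bar front bottom",c,m.sum(),-np.degrees(np.arctan(c[0])))
```

```text
board edge [484.8   9.7] [480.  239.1] ang 91.18 len 229.4
board right [485.8   8.7] [673.4  11.2] ang 0.76 len 187.6
bar top edge [700.1  -4.3] [693.3 261.6] ang 91.47 len 266.0
block right top [545.9 134.2] [618.5 153.9] ang 15.2 len 75.2
blade outer [ 467.8 -191.5] [ 615.6 -162. ] ang 11.28 len 150.7
blade inner [ 476.1 -218.5] [ 622.8 -186.5] ang 12.31 len 150.1
stock top near [ 473.7 -307.2] [ 449.3 -198.2] ang 102.63 len 111.8
stock top far [ 491.2 -299.4] [ 468.9 -190.2] ang 101.55 len 111.4
grip [ 469.236799   -245.45483985] [ 470.58609959 -248.25026939]
edge x=a*y+b [-2.9484469e-02  4.8865146e+02] 38 0.7028427837413564 ang deg of edge dir from +y 1.688846356631212
bar front bottom [-2.47277381e-02  6.75131310e+02] 45 1.416506363336169
```

```bash
cat >> h.py <<'E'
def S(): 
    s=read_state();r=np.degrees(s["tool_rot"]);print("t",round(s["clock"],2),"p",s["eef_pos"].round(1),"rpy",r.round(2),"F",s["force"].round(1),"M",s["torque"].round(2),"w",round(s["width"],1));return s
def go(x,y,z,yaw):
    "tool-frame travel (cm) and turn about tool z (deg) from the measured pose"
    s=S();p=s["eef_pos"];a=s["tool_rot"][2]
    d=np.array([x,y,z])-p
    print("-> travel",np.round([d[0]*np.cos(a)+d[1]*np.sin(a),d[0]*np.sin(a)-d[1]*np.cos(a),-d[2]],1)/10,"rz",round((np.degrees(a)-yaw+180)%360-180,2))
E
python3 - <<'E'
from h import *
import cell
print([n for n in dir(cell) if n[0]!='_'], getattr(cell,"grasp_offset",None))
go(480,330,220,101.8);go(480,-100,170,101.8)
E
```

```text
['MotionError', 'camera_model', 'finish_job', 'get_image', 'grasp_offset', 'read_state'] 18.700000000000003
t 0.1 p [222.  610.4 230.5] rpy [-179.9     0.    160.01] F [ 0.6 -0.5 -0.1] M [ 0.02 -0.01  0.01] w 85.4
-> travel [-33.83 -17.53   1.05] rz 58.21
t 0.1 p [222.  610.4 230.5] rpy [-179.9     0.    160.01] F [ 0.6 -0.5 -0.1] M [ 0.02 -0.01  0.01] w 85.4
-> travel [-48.53 -57.94   6.05] rz 58.21
```

```bash
python3 -m jog '{"angular":[[0,0,8],[0,0,16],[0,0,24],[0,0,32],[0,0,40]],"travel":[[-5,-2.5,0],[-10,-5,0],[-15,-7.5,0],[-20,-10,0],[-25,-13,0]],"fingers":[0,0,0,0,0]}'
python3 - <<'E'
from h import *
go(500,230,200,101.8)
E
```

```text
clock: 0.72
eef_pos: [413.6, 402.0, 231.1]
tool_rot: [-3.142, -0.0, 2.09]
force: [0.4, -0.3, 0.1]
width: 85.4
t 0.72 p [413.6 402.  231.1] rpy [-180.     -0.    119.78] F [ 0.4 -0.3  0.1] M [-0.05 -0.09  0.07] w 85.4
-> travel [-19.22  -1.04   3.11] rz 17.98
```

```bash
python3 -m jog '{"angular":[[0,0,6],[0,0,12],[0,0,18],[0,0,18],[0,0,18]],"travel":[[-6,-0.3,0.5],[-12,-1,1],[-18,-2,2],[-24,-4,3],[-29,-6.5,4]],"fingers":[0,0,0,0,0]}'
python3 - <<'E'
from h import *
go(500,-150,150,101.8)
E
```

```text
clock: 1.35
eef_pos: [502.0, 117.4, 190.9]
tool_rot: [3.141, 0.001, 1.78]
force: [0.1, -0.4, 0.9]
width: 85.4
t 1.35 p [502.  117.4 190.9] rpy [1.7997e+02 4.0000e-02 1.0198e+02] F [ 0.1 -0.4  0.9] M [-0.04 -0.02  0.01] w 85.4
-> travel [-26.11  -5.75   4.09] rz 0.18
```

```bash
python3 -m jog '{"angular":[[0,0,0],[0,0,0],[0,0,0],[0,0,0],[0,0,0]],"travel":[[-5.2,-1.2,1],[-10.4,-2.3,2],[-15.7,-3.4,3],[-21,-4.6,4],[-26.1,-5.7,4.1]],"fingers":[0,0,0,0,0]}'
python3 - <<'E'
from h import *
go(470,-246,110,101.8)
E
```

```text
clock: 1.98
eef_pos: [499.2, -149.1, 149.4]
tool_rot: [-3.14, -0.001, 1.78]
force: [0.1, 0.3, 0.2]
width: 85.1
t 1.98 p [ 499.2 -149.1  149.4] rpy [-1.7991e+02 -5.0000e-02  1.0201e+02] F [0.1 0.3 0.2] M [ 0.01 -0.05  0.04] w 85.1
-> travel [-8.87 -4.87  3.94] rz 0.21
```

```bash
python3 -m jog '{"angular":[[0,0,0],[0,0,0],[0,0,0]],"travel":[[-5,-2.5,2],[-8.9,-4.9,4],[-8.9,-4.9,4]],"fingers":[0,0,0]}'
python3 - <<'E'
from h import *
go(470,-246,22,101.8)
a=get_image("top")[:,:,::-1];b=get_image("scene")[:,:,::-1]
c=cv2.resize(a[175:275,350:450],None,fx=4,fy=4);u,v=proj("scene",[470,-246,40]).astype(int)
d=cv2.resize(b[v-50:v+50,u-50:u+50],None,fx=4,fy=4)
print(u,v);cv2.imwrite("pics/above.png",np.hstack([c,d]))
E
```

```text
clock: 2.35
eef_pos: [467.2, -249.1, 108.9]
tool_rot: [-3.138, 0.0, 1.772]
force: [-0.2, 0.4, -0.0]
width: 85.7
t 2.35 p [ 467.2 -249.1  108.9] rpy [-1.7977e+02  2.0000e-02  1.0155e+02] F [-0.2  0.4 -0. ] M [ 0.06 -0.03 -0.01] w 85.7
-> travel [0.24 0.33 8.69] rz -0.25
323 303
```

View pics/above.png

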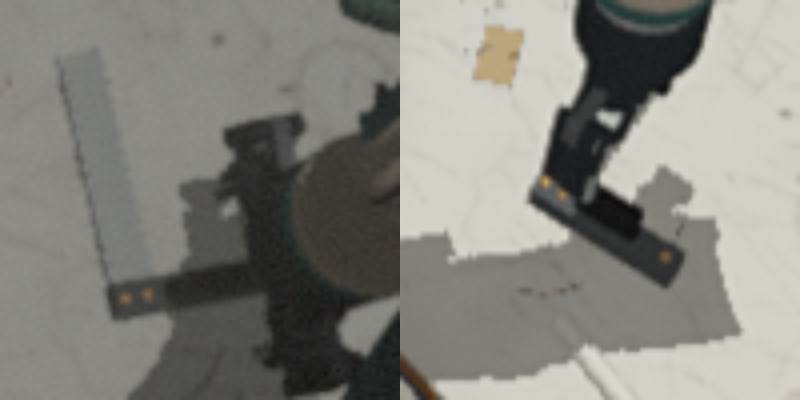

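The scene half shows the grip centred at about scene pixel (326,305), with the open fingers above it. The top half is partly hidden by the hand. I'll check the scene ray against the top estimate.

Run:
```python
from h import *
print(ray("scene",325.5,305.5,38),ray("top",402.1,245.2,45))
go(470,-246,22.5,101.8)
```

```text
[ 472.21436548 -252.5181376    38.        ] [ 469.43790946 -247.38557647   45.        ]
t 2.45 p [ 470.2 -244.7  109.9] rpy [-1.7996e+02 -6.0000e-02  1.0194e+02] F [0.6 0.6 0.5] M [ 0.05 -0.02  0.05] w 85.3
-> travel [-0.12 -0.05  8.74] rz 0.14
```

```bash
python3 -m jog '{"angular":[[0,0,0],[0,0,0],[0,0,0],[0,0,0],[0,0,0]],"travel":[[-0.2,0,3],[-0.2,0,6],[-0.2,0,8],[-0.2,0,8.7],[-0.2,0,8.7]],"fingers":[0,0,0,0,0]}'; python3 -m jog '{"angular":[[0,0,0],[0,0,0],[0,0,0],[0,0,0],[0,0,0]],"travel":[[0,0,0],[0,0,0],[0,0,0],[0,0,0],[0,0,0]],"fingers":[1,1,1,1,1]}';python3 -c "
from h import *
S()"
```

```text
clock: 3.08
eef_pos: [471.6, -245.7, 23.5]
tool_rot: [3.141, -0.0, 1.782]
force: [0.0, 0.2, 0.9]
width: 85.4
clock: 3.7
eef_pos: [471.6, -246.8, 23.6]
tool_rot: [3.141, 0.0, 1.781]
force: [1.3, 1.4, 2.8]
width: 11.2
t 3.7 p [ 471.6 -246.8   23.6] rpy [1.7994e+02 2.0000e-02 1.0202e+02] F [1.3 1.4 2.8] M [ 0.13 -0.09 -0.02] w 11.2
```

```bash
python3 -m jog '{"angular":[[0,0,0],[0,0,0],[0,0,0],[0,0,0]],"travel":[[0,0,1],[0,0,-2],[0,0,-5],[0,0,-8]],"fingers":[1,1,1,1]}' >/dev/null 2>&1 & sleep 0; kill %1 2>/dev/null; python3 -c "
from h import *
go(461,65,100,91.5)"
```

```text
t 3.7 p [ 471.6 -246.8   23.6] rpy [1.7994e+02 2.0000e-02 1.0202e+02] F [1.3 1.4 2.8] M [ 0.13 -0.09 -0.02] w 11.2
-> travel [30.71  5.46 -7.64] rz 10.52
```

That backgrounded command contained a mistaken downward row. I killed it, and the clock still reads 3.70, so nothing moved. Lifting properly now.

```bash
sleep 1; python3 -m jog '{"angular":[[0,0,0],[0,0,0],[0,0,0],[0,0,0]],"travel":[[0,0,-1],[0,0,-3],[0,0,-5.5],[0,0,-7.5]],"fingers":[1,1,1,1]}'; python3 -c "
from h import *
go(461,65,100,91.5)"
```

```text
clock: 4.2
eef_pos: [470.4, -246.6, 99.2]
tool_rot: [-3.141, -0.0, 1.78]
force: [1.0, -0.5, -2.9]
width: 11.2
t 4.2 p [ 470.4 -246.6   99.2] rpy [-1.7995e+02 -2.0000e-02  1.0200e+02] F [ 1.  -0.5 -2.9] M [-0.04  0.03 -0.04] w 11.2
-> travel [30.67  5.56 -0.08] rz 10.5
```

```bash
python3 -m jog '{"angular":[[0,0,2],[0,0,4],[0,0,6],[0,0,8],[0,0,10.5]],"travel":[[4,0.6,0],[9,1.6,0],[14,2.6,0],[19,3.6,0],[23,4.2,0]],"fingers":[1,1,1,1,1]}'; python3 -c "
from h import *
go(461,65,45,91.5)"
```

```text
clock: 4.82
eef_pos: [463.5, -10.7, 98.4]
tool_rot: [-3.141, -0.001, 1.597]
force: [0.4, 0.2, -4.4]
width: 10.9
t 4.83 p [463.5 -10.7  98.4] rpy [-1.7995e+02 -5.0000e-02  9.1520e+01] F [ 0.4  0.2 -4.4] M [ 0.02 -0.03 -0.02] w 10.9
-> travel [ 7.57 -0.05  5.34] rz 0.02
```

```bash
python3 -m jog '{"angular":[[0,0,0],[0,0,0],[0,0,0],[0,0,0]],"travel":[[3,0,0],[6,0,0.5],[7.6,0,2],[7.6,0,3]],"fingers":[1,1,1,1]}'
python3 - <<'E'
from h import *
go(461,65,24,91.5)
a=get_image("top")[:,:,::-1];b=get_image("scene")[:,:,::-1]
c=cv2.resize(a[150:265,195:305],(400,418));d=b[160:270,200:320]
d=cv2.resize(d,(400,367));o=np.zeros((418,800,3),np.uint8);o[:,:400]=c;o[:367,400:]=d
cv2.imwrite("pics/stage.png",o)
E
```

```text
clock: 5.32
eef_pos: [461.6, 63.7, 67.2]
tool_rot: [-3.14, -0.0, 1.599]
force: [-0.2, -0.0, -4.3]
width: 10.9
t 5.33 p [461.6  63.7  67.2] rpy [-179.92   -0.     91.64] F [-0.2 -0.  -4.3] M [-0.03 -0.01  0.02] w 10.9
-> travel [ 0.13 -0.05  4.32] rz 0.14
```

View pics/stage.png

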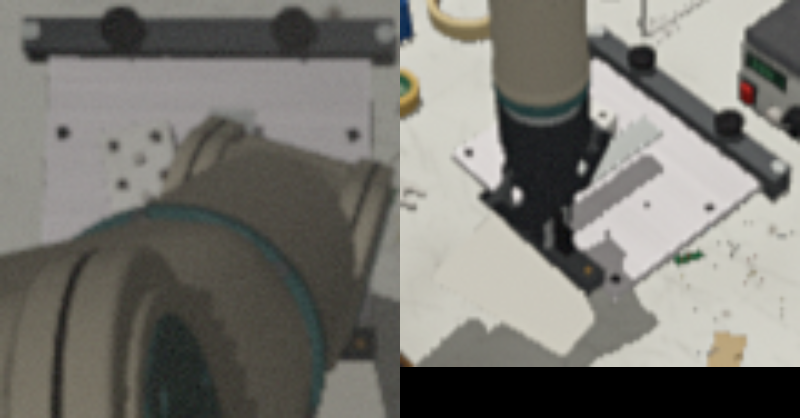

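The hand hides most of the top view. The scene half shows the square level, with its blade over the board and to the right of the block. Lowering to the bench.

```bash
python3 -m jog '{"angular":[[0,0,0],[0,0,0],[0,0,0],[0,0,0],[0,0,0]],"travel":[[0,0,2],[0,0,3.5],[0,0,4],[0,0,4.2],[0,0,4.2]],"fingers":[1,1,1,1,1]}'; python3 -c "
from h import *
S()"; python3 -m jog '{"angular":[[0,0,0],[0,0,0]],"travel":[[0,0,0.1],[0,0,0.1]],"fingers":[1,1]}'
```

```text
clock: 6.05
eef_pos: [462.4, 62.9, 26.5]
tool_rot: [3.141, 0.0, 1.597]
force: [0.5, -0.1, -3.1]
width: 10.9
t 6.05 p [462.4  62.9  26.5] rpy [179.98   0.    91.5 ] F [ 0.5 -0.1 -3.1] M [-0.05  0.    0.02] w 10.9
clock: 6.3
eef_pos: [462.3, 63.1, 25.5]
tool_rot: [3.141, -0.0, 1.597]
force: [-0.6, 0.3, -4.2]
width: 11.1
```

```bash
for i in 1; do python3 -m jog '{"angular":[[0,0,0],[0,0,0]],"travel":[[0,0,0.1],[0,0,0.1]],"fingers":[1,1]}'; python3 -m jog '{"angular":[[0,0,0],[0,0,0]],"travel":[[0,0,0.1],[0,0,0.1]],"fingers":[1,1]}'; done; python3 -c "
from h import *
S()"
```

```text
clock: 6.55
eef_pos: [462.2, 63.0, 24.3]
tool_rot: [-3.142, -0.0, 1.597]
force: [0.1, -0.3, -4.4]
width: 10.8
clock: 6.8
eef_pos: [462.3, 63.0, 23.6]
tool_rot: [3.141, -0.0, 1.597]
force: [-0.5, 0.1, 2.5]
width: 10.7
t 6.8 p [462.3  63.   23.6] rpy [ 1.7998e+02 -1.0000e-02  9.1510e+01] F [-0.5  0.1  2.5] M [-0.04  0.19 -0.  ] w 10.7
```

```bash
python3 -m jog '{"angular":[[0,0,0],[0,0,0],[0,0,0]],"travel":[[0,0.2,0],[0,0.4,0],[0,0.6,0]],"fingers":[1,1,1]}';for i in 1 2; do python3 -m jog '{"angular":[[0,0,0],[0,0,0]],"travel":[[0,0.1,0],[0,0.1,0]],"fingers":[1,1]}'; done; python3 -c "
from h import *
S()"
```

```text
clock: 7.18
eef_pos: [462.5, 63.1, 23.6]
tool_rot: [-3.131, -0.002, 1.597]
force: [-13.1, -0.6, 18.1]
width: 10.7
clock: 7.42
eef_pos: [462.5, 63.1, 23.6]
tool_rot: [-3.13, -0.002, 1.597]
force: [-12.7, -0.9, 17.4]
width: 10.7
clock: 7.68
eef_pos: [462.5, 63.0, 23.6]
tool_rot: [-3.128, -0.002, 1.597]
force: [-13.8, -1.1, 18.3]
width: 11.1
t 7.67 p [462.5  63.   23.6] rpy [-1.7922e+02 -1.1000e-01  9.1510e+01] F [-13.8  -1.1  18.3] M [-0.37  2.63 -0.01] w 11.1
```

```bash
python3 -m jog '{"angular":[[0,0,0],[0,0,0]],"travel":[[0,-0.4,-0.1],[0,-0.4,-0.1]],"fingers":[1,1]}'; python3 -c "
from h import *
S()";  python3 -m jog '{"angular":[[0,0,0],[0,0,0]],"travel":[[0,0,-0.1],[0,0,-0.1]],"fingers":[1,1]}'
python3 - <<'E'
from h import *
S()
a=get_image("top")[:,:,::-1];b=get_image("scene")[:,:,::-1]
d=cv2.resize(b[180:270,215:305],(700,600)[::1] if 0 else (600,600),interpolation=cv2.INTER_CUBIC)
cv2.imwrite("pics/press.png",d)
E
```

```text
clock: 7.92
eef_pos: [466.6, 63.1, 24.2]
tool_rot: [3.141, 0.0, 1.597]
force: [-0.6, -0.4, -3.2]
width: 10.9
t 7.92 p [466.6  63.1  24.2] rpy [1.7996e+02 1.0000e-02 9.1520e+01] F [-0.6 -0.4 -3.2] M [-0.04 -0.01  0.01] w 10.9
clock: 8.18
eef_pos: [466.7, 63.1, 25.2]
tool_rot: [3.141, 0.0, 1.597]
force: [-0.3, -0.1, -4.8]
width: 10.8
t 8.18 p [466.7  63.1  25.2] rpy [179.97   0.    91.52] F [-0.3 -0.1 -4.8] M [ 0.04 -0.06 -0.01] w 10.8
```

View pics/press.png

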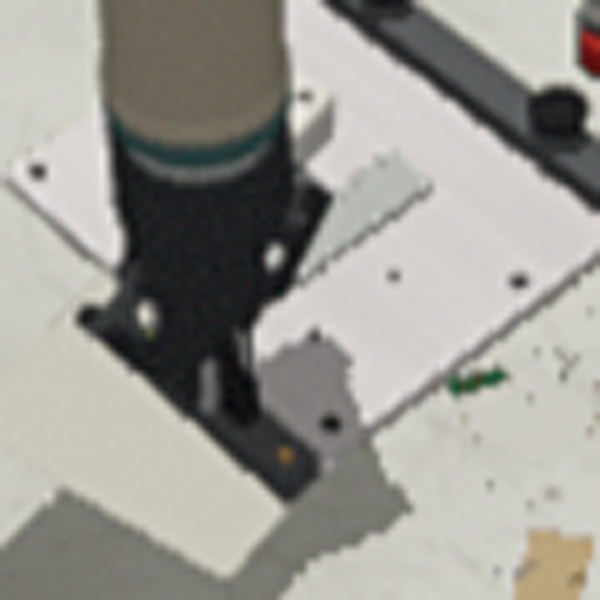

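The stall was bench friction: the square moved freely once I unloaded it. The picture shows the blade over the board and right of the block, with the stock just in front of the edge. I'll advance it skimming the bench.

```bash
python3 -m jog '{"angular":[[0,0,0],[0,0,0],[0,0,0]],"travel":[[0,0.2,0.1],[0,0.4,0.1],[0,0.4,0.1]],"fingers":[1,1,1]}';for i in 1 2 3 4; do python3 -m jog '{"angular":[[0,0,0],[0,0,0]],"travel":[[0,0.1,0],[0,0.1,0]],"fingers":[1,1]}'; done; python3 -c "
from h import *
S()"
```

```text
clock: 8.65
eef_pos: [470.6, 63.2, 24.3]
tool_rot: [3.141, 0.0, 1.597]
force: [-0.2, -0.6, -3.5]
width: 10.8
clock: 8.9
eef_pos: [471.3, 63.2, 24.3]
tool_rot: [3.141, -0.0, 1.597]
force: [0.2, -0.5, -3.3]
width: 11.1
clock: 9.15
eef_pos: [472.3, 63.2, 24.3]
tool_rot: [3.141, 0.0, 1.597]
force: [-0.9, 0.2, -3.4]
width: 10.9
clock: 9.4
eef_pos: [473.4, 63.3, 24.3]
tool_rot: [3.141, -0.0, 1.597]
force: [-0.1, 0.2, -4.0]
width: 11.1
clock: 9.65
eef_pos: [474.1, 63.3, 24.3]
tool_rot: [-3.141, -0.0, 1.597]
force: [0.0, -0.2, -3.4]
width: 11.0
t 9.65 p [474.1  63.3  24.3] rpy [-179.99   -0.     91.51] F [ 0.  -0.2 -3.4] M [ 0.04  0.11 -0.01] w 11.0
```

```bash
for i in 1 2 3; do python3 -m jog '{"angular":[[0,0,0],[0,0,0]],"travel":[[0,0.08,0],[0,0.08,0]],"fingers":[1,1]}'; done; python3 -c "
from h import *
S()"
```

```text
clock: 9.9
eef_pos: [474.2, 63.3, 24.2]
tool_rot: [-3.14, -0.0, 1.597]
force: [-2.6, 0.1, -2.7]
width: 11.4
clock: 10.15
eef_pos: [474.3, 63.3, 24.1]
tool_rot: [-3.139, -0.0, 1.597]
force: [-5.2, -0.5, -1.2]
width: 10.8
clock: 10.4
eef_pos: [474.3, 63.3, 24.1]
tool_rot: [-3.137, -0.0, 1.597]
force: [-6.2, 0.0, 0.3]
width: 10.9
t 10.4 p [474.3  63.3  24.1] rpy [-1.7976e+02 -3.0000e-02  9.1520e+01] F [-6.2  0.   0.3] M [-0.13  1.47 -0.11] w 10.9
```

Contact with the edge at TCP x = 474.2, so the edge is at about 485.3, which agrees with the camera. Mz is well under 6 N × 55 mm, so the stock is bearing along its length and not just at one end. Now sliding left.

```bash
python3 -m jog '{"angular":[[0,0,0.2],[0,0,0.2],[0,0,0.2]],"travel":[[0.1,0,0],[0.3,0,0],[0.4,0,0]],"fingers":[1,1,1]}'; python3 -c "
from h import *
S()";python3 -m jog '{"angular":[[0,0,0],[0,0,0],[0,0,0]],"travel":[[0.2,0,0],[0.4,0,0],[0.5,0,0]],"fingers":[1,1,1]}'; python3 -c "
from h import *
S()"
```

```text
clock: 10.78
eef_pos: [474.2, 65.7, 23.8]
tool_rot: [-3.138, 0.002, 1.593]
force: [-5.4, -4.6, -2.9]
width: 10.9
t 10.78 p [474.2  65.7  23.8] rpy [-1.7977e+02  1.0000e-01  9.1290e+01] F [-5.4 -4.6 -2.9] M [-1.09  1.34  0.18] w 10.9
clock: 11.15
eef_pos: [474.1, 70.4, 23.8]
tool_rot: [-3.138, 0.002, 1.593]
force: [-5.1, -5.5, -1.6]
width: 11.0
t 11.15 p [474.1  70.4  23.8] rpy [-1.7977e+02  1.2000e-01  9.1280e+01] F [-5.1 -5.5 -1.6] M [-1.16  1.39  0.11] w 11.0
```

```bash
python3 -m jog '{"angular":[[0,0,-0.2],[0,0,-0.2],[0,0,-0.2]],"travel":[[0.2,0.1,0],[0.4,0.15,0],[0.5,0.15,0]],"fingers":[1,1,1]}'; python3 -c "
from h import *
S()";python3 -m jog '{"angular":[[0,0,0],[0,0,0],[0,0,0]],"travel":[[0.2,0,0],[0.4,0,0],[0.5,0,0]],"fingers":[1,1,1]}'; python3 -c "
from h import *
S()"; python3 -m jog '{"angular":[[0,0,0],[0,0,0],[0,0,0]],"travel":[[0.2,0,0],[0.4,0,0],[0.5,0,0]],"fingers":[1,1,1]}'; python3 -c "
from h import *
S()"
```

```text
clock: 11.52
eef_pos: [474.1, 73.4, 23.9]
tool_rot: [-3.135, 0.004, 1.594]
force: [-8.6, -8.8, 1.8]
width: 11.2
t 11.53 p [474.1  73.4  23.9] rpy [-179.64    0.23   91.35] F [-8.6 -8.8  1.8] M [-2.02  1.97  0.01] w 11.2
clock: 11.9
eef_pos: [474.0, 78.5, 23.9]
tool_rot: [-3.135, 0.004, 1.595]
force: [-7.9, -9.3, 1.1]
width: 10.6
t 11.9 p [474.   78.5  23.9] rpy [-179.64    0.22   91.36] F [-7.9 -9.3  1.1] M [-1.96  1.88  0.01] w 10.6
clock: 12.28
eef_pos: [473.9, 82.8, 23.9]
tool_rot: [-3.135, 0.005, 1.594]
force: [-8.2, -11.1, 1.8]
width: 10.9
t 12.28 p [473.9  82.8  23.9] rpy [-179.64    0.27   91.33] F [ -8.2 -11.1   1.8] M [-2.38  1.95  0.04] w 10.9
```

```bash
for i in 1; do python3 -m jog '{"angular":[[0,0,0],[0,0,0],[0,0,0],[0,0,0]],"travel":[[0.2,0,0],[0.4,0,0],[0.6,0,0],[0.8,0,0]],"fingers":[1,1,1,1]}';  python3 -c "
from h import *
S()"; python3 -m jog '{"angular":[[0,0,0],[0,0,0],[0,0,0],[0,0,0]],"travel":[[0.2,0,0],[0.4,0,0],[0.6,0,0],[0.8,0,0]],"fingers":[1,1,1,1]}'; done
python3 - <<'E'
from h import *
S()
a=get_image("top")[:,:,::-1];b=get_image("scene")[:,:,::-1]
c=cv2.resize(a[150:260,200:310],(400,400),interpolation=cv2.INTER_CUBIC)
d=cv2.resize(b[170:260,210:300],(400,400),interpolation=cv2.INTER_CUBIC)
cv2.imwrite("pics/push.png",np.hstack([c,d]))
E
```

```text
clock: 12.78
eef_pos: [473.7, 90.7, 23.9]
tool_rot: [-3.135, 0.005, 1.594]
force: [-9.2, -11.0, 2.9]
width: 10.8
t 12.78 p [473.7  90.7  23.9] rpy [-179.64    0.28   91.33] F [ -9.2 -11.    2.9] M [-2.28  1.92  0.05] w 10.8
clock: 13.28
eef_pos: [473.5, 98.7, 23.9]
tool_rot: [-3.135, 0.005, 1.594]
force: [-8.0, -11.1, 2.8]
width: 10.9
t 13.28 p [473.5  98.7  23.9] rpy [-179.64    0.28   91.33] F [ -8.  -11.1   2.8] M [-2.31  1.89  0.07] w 10.9
```

View pics/push.png

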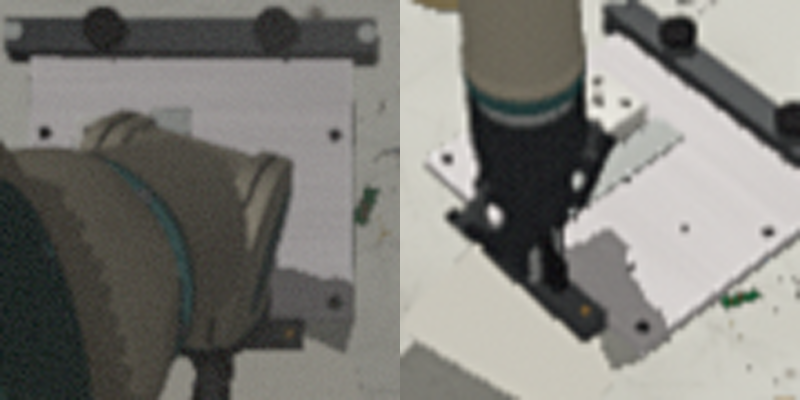

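The top half is hidden by the arm. The scene half shows the blade against the block's right side at about (640,115), but I can't judge whether it's flush. I'll push another 10 mm, which stays well inside the 5 cm limit.

```bash
python3 -m jog '{"angular":[[0,0,0],[0,0,0],[0,0,0],[0,0,0],[0,0,0]],"travel":[[0.2,0,0],[0.4,0,0],[0.6,0,0],[0.8,0,0],[1.0,0,0]],"fingers":[1,1,1,1,1]}'
python3 - <<'E'
from h import *
S()
b=get_image("scene")[:,:,::-1]
u,v=proj("scene",[570,160,20]).astype(int)
cv2.imwrite("pics/push2.png",cv2.resize(b[v-30:v+30,u-40:u+40],(800,600),interpolation=cv2.INTER_CUBIC));print(u,v)
E
```

```text
clock: 14.0
eef_pos: [473.2, 107.6, 23.9]
tool_rot: [-3.135, 0.006, 1.593]
force: [-9.6, -13.8, 4.3]
width: 10.8
t 14.0 p [473.2 107.6  23.9] rpy [-179.63    0.35   91.26] F [ -9.6 -13.8   4.3] M [-2.84  1.95 -0.06] w 10.8
251 203
```

View pics/push2.png

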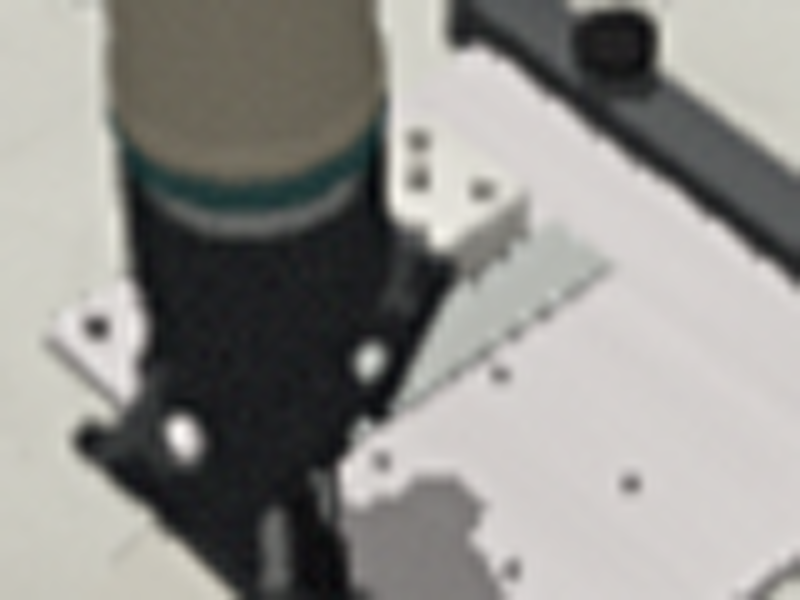

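Run:
```python
from h import *
A=lambda u,v:(211+u/10-.45,173+v/10-.45)
for n,a,b,z in [("blocktop",A(455,250),A(527,193),37),("blockbase",A(470,275),A(527,225),17),("blade right",A(390,405),A(610,265),17)]:
    p=ray("scene",*a,z);q=ray("scene",*b,z);d=q-p;print(n,p.round(1),q.round(1),np.degrees(np.arctan2(d[1],d[0])).round(1))
```

```text
blocktop [588.5 159.7  37. ] [622.1 163.2  37. ] 5.9
blockbase [596.8 162.4  17. ] [625.1 166.7  17. ] 8.6
blade right [541.7 137.4  17. ] [633.4 135.6  17. ] -1.1
```

```bash
python3 -m jog '{"angular":[[0,0,0],[0,0,0],[0,0,0]],"travel":[[0.2,0,0],[0.4,0,0],[0.5,0,0]],"fingers":[1,1,1]}'
python3 - <<'E'
from h import *
S()
b=get_image("scene")[:,:,::-1]
cv2.imwrite("pics/push3.png",cv2.resize(b[175:220,230:290],(800,600),interpolation=cv2.INTER_CUBIC))
E
```

```text
clock: 14.42
eef_pos: [473.1, 112.6, 24.0]
tool_rot: [-3.135, 0.006, 1.593]
force: [-8.6, -13.1, 3.9]
width: 11.0
t 14.43 p [473.1 112.6  24. ] rpy [-179.64    0.35   91.27] F [ -8.6 -13.1   3.9] M [-2.84  2.   -0.07] w 11.0
```

View pics/push3.png

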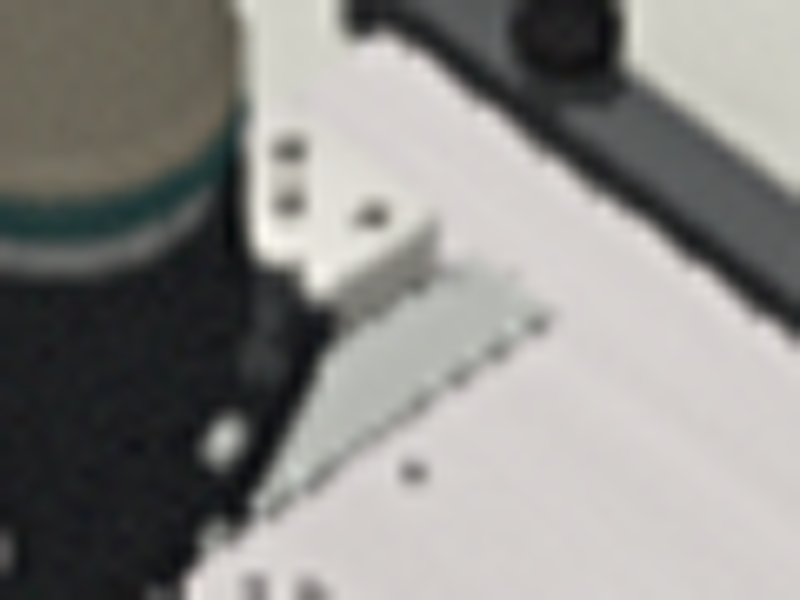

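Torque and force have settled (Fy −13, Mz −0.07), and the picture shows the block's side edge (345,325)–(437,268) parallel to the blade edge (255,510)–(550,315), so it looks flush. I'll unload the arm gently before releasing.

```bash
python3 -m jog '{"angular":[[0,0,0.1],[0,0,0.2],[0,0,0.2]],"travel":[[-0.2,0,0],[-0.4,0,0],[-0.4,0,0]],"fingers":[1,1,1]}'; python3 -c "
from h import *
S()"; python3 -m jog '{"angular":[[0,0,0],[0,0,0],[0,0,0]],"travel":[[0,-0.1,0],[0,-0.2,0],[0,-0.2,0]],"fingers":[1,1,1]}'; python3 -c "
from h import *
S()"
```

```text
clock: 14.85
eef_pos: [473.1, 112.6, 23.7]
tool_rot: [-3.135, 0.002, 1.593]
force: [-8.2, -4.3, 0.0]
width: 10.9
t 14.85 p [473.1 112.6  23.7] rpy [-1.7961e+02  9.0000e-02  9.1260e+01] F [-8.2 -4.3  0. ] M [-0.92  1.79 -0.01] w 10.9
clock: 15.22
eef_pos: [473.1, 112.6, 23.8]
tool_rot: [-3.138, 0.002, 1.593]
force: [-4.9, -3.8, -3.0]
width: 11.3
t 15.22 p [473.1 112.6  23.8] rpy [-1.7982e+02  1.1000e-01  9.1270e+01] F [-4.9 -3.8 -3. ] M [-0.93  1.13  0.07] w 11.3
```

```bash
python3 -m jog '{"angular":[[0,0,0],[0,0,0],[0,0,0]],"travel":[[-0.1,-0.05,0.03],[-0.1,-0.1,0.05],[-0.1,-0.1,0.05]],"fingers":[1,1,1]}'; python3 -c "
from h import *
S()"
```

```text
clock: 15.6
eef_pos: [473.0, 112.6, 23.7]
tool_rot: [-3.14, 0.001, 1.593]
force: [-4.2, -3.6, -2.4]
width: 10.7
t 15.6 p [473.  112.6  23.7] rpy [-1.7992e+02  4.0000e-02  9.1300e+01] F [-4.2 -3.6 -2.4] M [-0.67  1.17 -0.01] w 10.7
```

```bash
python3 -m jog '{"angular":[[0,0,0],[0,0,0],[0,0,0],[0,0,0]],"travel":[[0,0,0],[0,0,0],[0,0,0],[0,0,0]],"fingers":[0.5,0.5,0.5,0.5]}'; python3 -m jog '{"angular":[[0,0,0],[0,0,0],[0,0,0],[0,0,0]],"travel":[[0,0,-0.5],[0,0,-2],[0,0,-6],[0,0,-12]],"fingers":[0.5,0.5,0.5,0.5]}'; python3 -c "
from h import *
go(420,-60,160,91.3)"
```

```text
clock: 16.1
eef_pos: [474.4, 113.5, 24.0]
tool_rot: [3.141, -0.0, 1.594]
force: [0.6, 0.3, 0.6]
width: 42.6
clock: 16.6
eef_pos: [472.8, 113.0, 145.0]
tool_rot: [-3.139, 0.001, 1.593]
force: [1.5, 1.2, -0.7]
width: 42.9
t 16.6 p [472.8 113.  145. ] rpy [-1.7986e+02  4.0000e-02  9.1290e+01] F [ 1.5  1.2 -0.7] M [ 0.02 -0.05 -0.02] w 42.9
-> travel [-17.18  -5.67  -1.5 ] rz -0.01
```

```bash
python3 -m jog '{"angular":[[0,0,0],[0,0,0],[0,0,0],[0,0,0],[0,0,0]],"travel":[[-4,0,-2],[-10,0,-4],[-16,0,-5],[-22,0,-5],[-27,0,-5]],"fingers":[0.5,0.5,0.5,0.5,0.5]}'; python3 -m jog '{"angular":[[0,0,0],[0,0,0]],"travel":[[-6,0,0],[-12,0,0]],"fingers":[0.5,0.5]}';python3 - <<'E'
from h import *
S()
a=get_image("top")[:,:,::-1];b=get_image("scene")[:,:,::-1]
cv2.imwrite("pics/top_end.png",a)
c=cv2.resize(a[150:260,200:310],(600,600),interpolation=cv2.INTER_CUBIC)
cv2.imwrite("pics/end.png",c)
E
```

```text
clock: 17.23
eef_pos: [479.8, -159.1, 195.3]
tool_rot: [3.14, 0.001, 1.592]
force: [0.5, 0.1, -0.3]
width: 42.3
clock: 17.48
eef_pos: [482.7, -278.2, 195.0]
tool_rot: [3.14, 0.0, 1.594]
force: [1.1, 0.6, 0.5]
width: 42.7
t 17.48 p [ 482.7 -278.2  195. ] rpy [1.7993e+02 1.0000e-02 9.1330e+01] F [1.1 0.6 0.5] M [-0.02 -0.05  0.02] w 42.7
```

View pics/end.png

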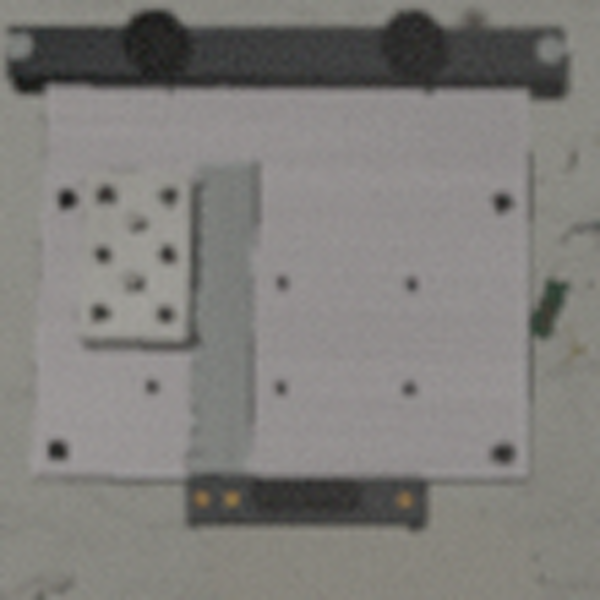

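The final top view shows the stock along the board's front edge (190–425, 478) and the block straight, with its right side along the blade. One numeric check before handing in.

Run:
```python
from h import *
A=lambda u,v:(200+(u+.5)*110/600-.5,150+(v+.5)*110/600-.5)
B=lambda u,v:(200+(u+.5)/5-.5,145+(v+.5)/5-.5)
P=lambda q,z:ray("top",*q,z)[:2]
def ln(n,q1,q2,z):
    a,b=P(q1,z),P(q2,z);d=b-a;print(n,a.round(1),b.round(1),"ang",np.degrees(np.arctan2(d[1],d[0])).round(2))
ln("block holes R",A(165,314),A(170,196),37);ln("block holes L",A(100,313),A(107,194),37)
ln("blade outer",A(188,470),A(197,185),17);ln("blade inner",A(253,470),A(260,165),17)
ln("stock front top",A(425,480),A(190,477),20)
ln("block right top edge",A(190,335),A(193,175),37)
print("block moved",P(A(135.5,253),49)-P(B(173,271.5),49))
a=cv2.imread("pics/top0.png");b=cv2.imread("pics/top_end.png")
print("tin/tape diff",cv2.absdiff(a,b)[160:250,125:185].mean())
S()
```

```text
block holes R [553.4 178.1] [609.4 178.8] ang 0.76
block holes L [553.  207.9] [609.5 208. ] ang 0.18
blade outer [484.6 166. ] [620.5 168.9] ang 1.22
blade inner [485.5 136.1] [631.2 139.6] ang 1.37
stock front top [482.8  56.8] [481.  164.6] ang 90.95
block right top edge [544.  166.1] [619.8 168.7] ang 1.95
block moved [ 6.74386032 24.65151066]
tin/tape diff 5.940246913580247
t 17.57 p [ 480.9 -285.8  195.7] rpy [179.9    0.44  90.7 ] F [ 0.6 -0.7 -0.6] M [ 0.07  0.   -0.02] w 42.9
```

```bash
python3 -m jog '{"angular":[[0,0,0],[0,0,0]],"travel":[[0,0,0],[0,0,0]],"fingers":[0.5,0.5]}'; python3 -c "
from h import *
print(finish_job())"
```

```text
clock: 17.82
eef_pos: [483.0, -274.6, 194.0]
tool_rot: [-3.142, -0.001, 1.596]
force: [-0.2, 1.7, -0.3]
width: 42.5
the job is handed in; nothing more can be done
None
```

The job is done and handed in at about 17.8 s. I gripped the square and set it on the bench. I then felt the board's front edge at about x = 485 mm and slid the square left along it about 49 mm. The blade turned the block square, moving it about 26 mm. I let go and moved the arm well clear.

**Flushness:** in the last top view the stock lies along the edge and the block's side lies along the blade. My rough pixel angles are blade 1.2–1.4°, block 0.2–2.0°, and stock 0.95°. The edge slope felt during the slide was about 1.3–1.4°. These agree within what the picture can resolve, so I can't confirm flushness finer than about 1° or 1 mm.

**Checks that went wrong or disagreed:**
- **Stall on first approach:** bench friction stopped the square at about 13 N sideways and 18 N down. I backed off and came in again more lightly.
- **Angle estimate during the push:** one estimate from the scene camera suggested the block was still 6–9° askew. It came from very short edges, and the later push and the final top view did not bear it out.
- **Mistyped lift command:** I killed one before it moved anything.
- **Tin and tape roll:** I only compared them by image difference (mean 5.9 grey levels). I took that as noise and did not measure their positions.

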